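# Fetch a tin from under a low rack with a trigger reacher

### The job

A small tin can has ended up under the low wire rack, among other goods. Squeeze the reacher's trigger to close its jaws on the can and draw it out with the reacher until it stands upright on the table with 3 cm or more of free table between it and the rack; then let go of the trigger so the jaws open, leaving the reacher on its feet. Do not touch the can with the gripper, and leave the wrapped pack and the little bottle under the rack where they are.

Things in the scene. Friction and masses are not known exactly. Their poses are not given: they have to be found in the camera images.
- reacher: Loose pick-up reacher, 0.4 kg, standing on two feet, meant to be slid along the table. Origin on the table under its upright handle; +x along its tube to the jaws, z up. Handle 20 (x) x 26 (y) mm, top at 98 mm, on a foot 100 x 120 x 8 mm. The 18 mm tube runs 30 mm above the table to a head and front foot at x = 222 to 254 mm, 46 mm high, where two jaws pivot; tips at x = 325 mm.
- reacher_grip (a point): Where to grip the reacher from above: 68 mm up, midway (x = 17 mm) between the handle's back (x = -10 mm) and the front of the free trigger (x = 44 mm), 54 mm apart. Fingers close along the reacher's x, one behind the handle, one before the trigger (26 mm wide, 42 to 98 mm up). This point stays fixed on the reacher as the trigger moves.
- reacher_bite (a point): Where the can's centre belongs when the jaws close: x = 287 mm on the reacher, 30 mm up; within 10 mm along x and 12 mm sideways will do (inward lips on the tips lie beyond it). Jaws span 18 to 42 mm in height. Free, they are splayed: about 71 mm apart inside here, 115 mm over the outside of the tips. The point is fixed on the reacher.
- trigger (a joint): Trigger travel towards the handle, m: 0 free (jaws open), about 0.015 with jaws closed on the can, 0.021 at the stop. Spring return, 8 N at first, 12.5 N at 0.015. Closed to 49 mm over handle and trigger the fingers hold the reacher and the jaws stay wide; 40 to 45 N grips the can. Fingers closing evenly shift the reacher forward by half the trigger's travel.
- can: The small tin can, upright cylinder 44 mm in diameter, 50 mm high, metal with a printed band, about 0.1 kg, standing on the table under the rack in one of three places side by side, 105 mm apart. Origin at the centre of its underside, z up.
- rack: Fixed low wire rack on four posts, 220 mm deep (x), 400 mm wide (y). Origin on the table under its centre. Open front at its x = -110 mm, facing roughly world -y (the robot's right); the gap under its wires is 85 mm high. A plate closes its rear (x = +110 mm). Its rear half carries a carton and tins up to 170 mm above the table.
- pack: Wrapped rectangular pack under the rack, 60 x 40 x 38 mm, long side front to back; not to be moved. Origin at the centre of its underside.
- bottle: Little white capped bottle under the rack, 32 mm in diameter, 72 mm high; not to be moved. Origin at the centre of its underside.

How it is judged:
On the way, in this order (a step that is already met when the one before it is completed fails the run):
1. with the trigger squeezed by the fingers, the reacher's jaws are closed on the can while it is still under the rack (value of joint trigger above 0.01 m and contact force between reacher and can above 1.5 N and contact force between the fingers and reacher above 3 N and x of can in the frame of reacher between 0.255 and 0.315 m and y of can in the frame of reacher between -0.02 and 0.02 m and x of can in the frame of rack above -0.11 m), for 0.2 s.
2. the can, still held in the squeezed jaws, has been drawn out in front of the rack (value of joint trigger above 0.01 m and contact force between reacher and can above 1 N and x of can in the frame of reacher between 0.255 and 0.315 m and x of can in the frame of rack below -0.157 m), for 0.1 s.
At the end, for the whole second after the job is handed in: the can stands upright (within 7 degrees) and at rest on the table with its centre at least 47 mm (25 mm of free table) in front of the rack's front edge, the trigger is released (under 4 mm) and the reacher stands at rest on its feet on the table (within 7 degrees) (x of can in the frame of rack below -0.157 m and angle between each of can, reacher's own z axis and vertical below 0.12 rad and height (world z) of can below 0.006 m and linear speed of each of can, reacher below 0.02 m/s and value of joint trigger below 0.004 m and height (world z) of reacher below 0.01 m); the robot touches nothing.
It fails at once if the pack under the rack is moved by more than 20 mm (distance of pack from where it was at the start of the episode above 0.02 m).
It fails at once if the bottle under the rack is moved by more than 20 mm or tipped (distance of bottle from where it was at the start of the episode above 0.02 m or angle between bottle's own z axis and vertical above 0.3 rad).
It fails at once if the can is tipped over (angle between can's own z axis and vertical above 0.6 rad).
It fails at once if the gripper's fingers handle the can directly (contact force between the fingers and can above 1 N).
It also fails if it takes over 48 s, if anything falls off the work surface, if the arm or the gripper's body presses on something with over 40 N, if the wrist force passes 120 N, or if a joint passes its speed limit or range.

### The arm

A 6-joint arm with a two-finger parallel gripper is mounted at the origin on the work surface. World frame = base frame: x ahead of the robot, y to its left, z up, the work surface at z = 0. Lengths are in m, angles in rad, forces in N, time in s.
With the tool pointing down it reaches from about 0.425 to 0.95 m from the base axis. Payload 3.5 kg.
Tool frame: the origin (TCP) lies on the mounting face of the last link; the fingertips stand 173 mm ahead of it and the grasp point (between the pads) lies 155 mm ahead of it; z points along the fingers, x is the direction in which the jaws open and shut, and the axes are right-handed (so a half turn about z gives the same grasp; the last joint's range is limited). The gripper opens to 85 mm and grips with 20 to 120 N. Pads are 22 mm wide; open, the fingers measure 114 mm over their backs; the gripper's body (76 mm by 85 mm) begins 54 mm behind the grasp point. The pads swing forward as they close: fully open they stand 13 mm farther back than shut.
Start: joints at [-1.325, 0.286, 1.577, -0, 1.279, -0.15], TCP at [0.26, -0.623, 0.405] pointing down, gripper open.
Joint ranges: [-2.77, 2.77], [-0.9, 2.22], [0.21, 2.48], [-1.53, 4.67], [0.24, 2.81], [-2.84, 2.84]. Speed limits (rad/s): [2.79, 2.79, 3.14, 3.14, 3.14, 3.14].

### API

Orientations are given as a unit quaternion [x, y, z, w].
In Python, from plant import get_state, read_camera, sign_off gives the robot as it stands.
- The arm moves only by the shell command python3 -m jog 'ROWS' [FORCE]. ROWS is JSON, a list of rows, each an object of numbers: "grip": the closure, from 0 (fully open) to 1 (shut); "x", "y", "z": the shift along the tool's x, y, z in mm; "rx", "ry", "rz": the turn, a rotation vector about the tool's x, y, z in degrees. A call has 1 to 8 rows; each row shifts and turns the commanded pose from where the row before left it, along the tool's axes as they then stand; what a row does not reach is not made up. A row lasts 1/12 s, in which the tool goes at most 41.7 mm and 7.16 degrees, less where a joint would pass 70% of its speed; a pose out of reach is approached as far as the arm can. A call with a gripper value outside its range is refused whole. The fingers move at their own pace and stop on an object; FORCE is the grip in N (left out, the last holds). Time passes only in rows, so rows that do not move let the fingers close. It gives the time, the measured TCP pose, the force and the opening at its end, in the units of the state.
- get_state(): the state, without advancing time (a new reading comes with each control period).
- read_camera(name): name is "scene" or "top" or "wrist"; returns a dict with "frame" (420x560x3 uint8, red, green, blue), "intrinsics" (3x3 intrinsics, pixels), "R" (3x3) and "t" (3): a world point X has camera coordinates R X + t. Camera axes: x right, y down, z forward; pixel columns grow to the right and rows downward; lengths in m; the calibration is good to about 2 mm. A picture is of the moment at which its call begins. There is no depth.
- sign_off(): hands the job in, once; it reports no verdict.
The state is a dict: "time": time; "qpos": joint angles; "dq": joint speeds; "joint_efforts": joint torques, N m; "eef_pos": TCP position; "tcp_rot": TCP orientation; "contact_force": force on the tool from outside, world axes, zero at the start; "wrist_torque": the same for the moment, N m; "opening": opening from 0.0 (shut) to 1.0 (fully open).
Only numpy, scipy, OpenCV 4.12 (cv2) and the standard library are available. Lean on these libraries where they do the work, as an engineer would, in place of code of your own. Each camera call takes 0.05 s, during which the arm holds its last target.

## Working session

There is one attempt and no reset: what is moved stays moved. The work goes in short steps, Python scripts to look and compute and a shell command to move; the robot and the scene stay as the last step left them, time stands still between calls to the robot, and variables do not carry over. Pictures are saved under pics/ and viewed, and the job is handed in when it is done.

```bash
mkdir -p pics; ls; python3 - <<'E'
from plant import get_state, read_camera
import cv2
s=get_state(); print({k:s[k] for k in('time','eef_pos','tcp_rot','opening')})
for n in('scene','top','wrist'):
    c=read_camera(n); cv2.imwrite(f'pics/a_{n}.png',c['frame'][:,:,::-1]); print(n,c['intrinsics'],c['R'],c['t'])
E
```

```text
pics
{'time': 0.0, 'eef_pos': array([ 0.26021482, -0.62255532,  0.40332586]), 'tcp_rot': array([ 8.32330221e-01, -5.54278827e-01, -8.70815604e-04, -7.91239385e-04]), 'opening': 1.0018419719985387}
scene [[493.15942575   0.         279.4079103 ]
 [  0.         493.15942575 219.58768739]
 [  0.           0.           1.        ]] [[-0.67032957  0.74203615  0.00637342]
 [ 0.4410463   0.40530359 -0.80075412]
 [-0.59677167 -0.53395819 -0.59895929]] [ 0.39785392 -0.18313052  1.29953044]
top [[398.66674815   0.         280.6813461 ]
 [  0.         398.66674815 213.88354424]
 [  0.           0.           1.        ]] [[-0.02874249 -0.99957593  0.00467174]
 [-0.98856978  0.02773341 -0.14819126]
 [ 0.14799885 -0.00887773 -0.98894769]] [-0.03058066  0.54148462  0.70348753]
wrist [[299.69555122   0.         283.27205346]
 [  0.         299.69555122 204.98455139]
 [  0.           0.           1.        ]] [[ 0.38597795 -0.92250514 -0.00230069]
 [-0.88303591 -0.37018337  0.28846466]
 [-0.26696181 -0.1093094  -0.95748778]] [-0.67391579 -0.0373784   0.37800875]
```

View pics/a_scene.png

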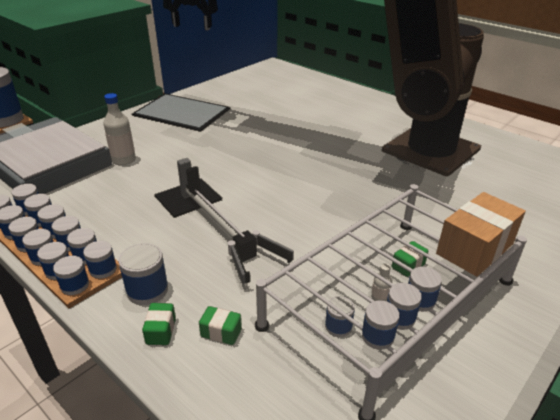

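View pics/a_top.png

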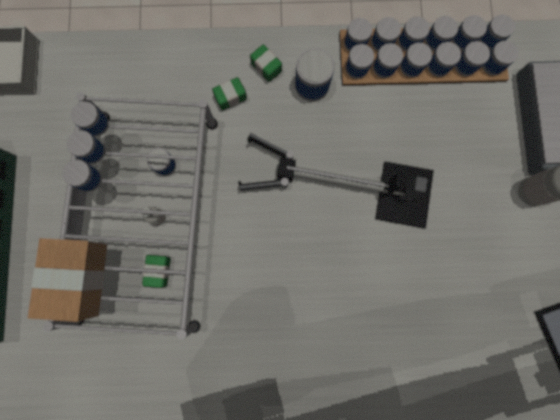

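View pics/a_wrist.png

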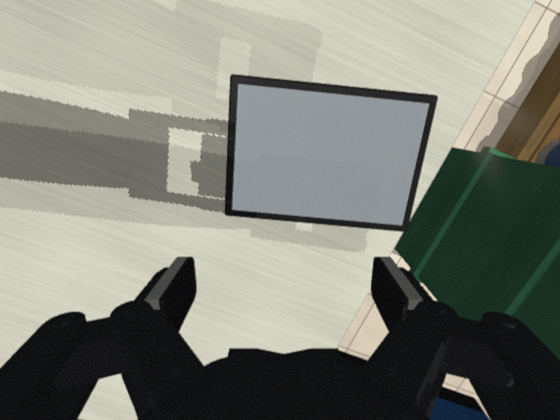

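The top view shows the can at about (160,160), the bottle at (155,215), the pack at (155,271), the rack's front edge near column 198, and the reacher from its foot at (405,195) to its head at (287,168). I'll enlarge it.

```bash
python3 - <<'E'
import cv2
a=cv2.imread('pics/a_top.png')
cv2.imwrite('pics/b1.png',cv2.resize(a[80:350,40:230],None,fx=2.2,fy=2.2,interpolation=cv2.INTER_CUBIC))
cv2.imwrite('pics/b2.png',cv2.resize(a[110:250,230:450],None,fx=3.6,fy=3.6,interpolation=cv2.INTER_CUBIC))
a=cv2.imread('pics/a_scene.png')
cv2.imwrite('pics/b3.png',cv2.resize(a[170:420,230:540],None,fx=2.4,fy=2.4,interpolation=cv2.INTER_CUBIC))
E
```

```text
(no output)
```

View pics/b1.png

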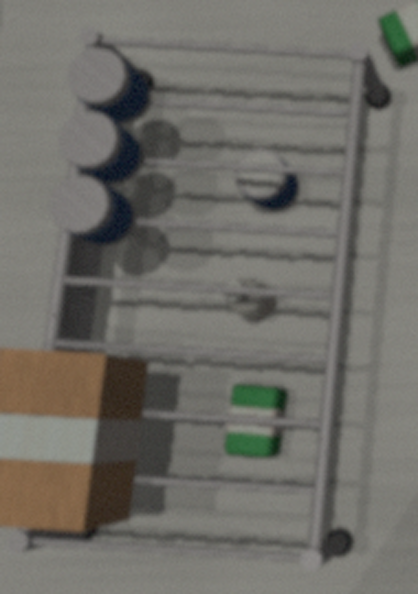

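View pics/b2.png

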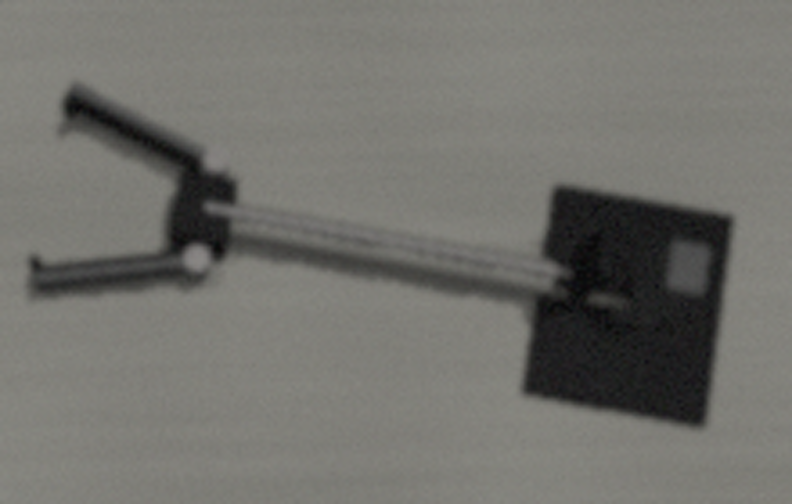

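View pics/b3.png

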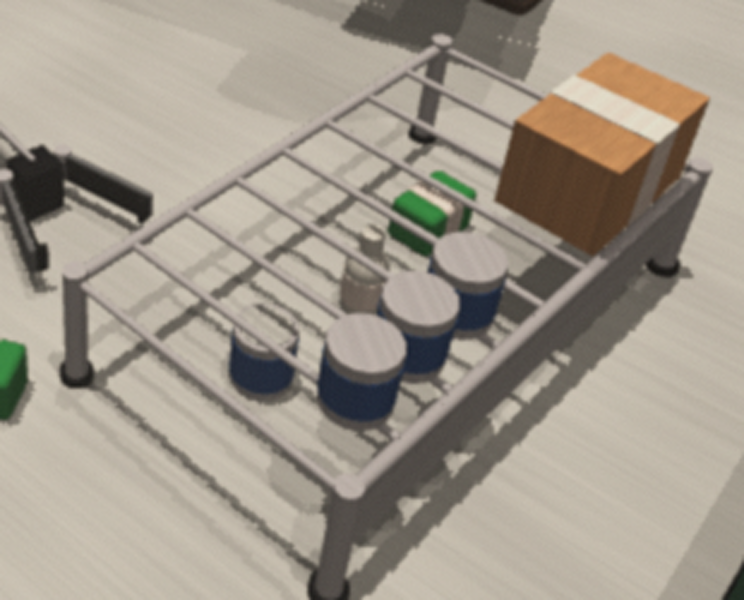

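```bash
cat > h.py <<'E'
import numpy as np, cv2
from plant import read_camera,get_state
def ray(c,p,z):
    K,R,t=c['intrinsics'],np.array(c['R']),np.array(c['t'])
    d=R.T@np.linalg.solve(K,[p[0],p[1],1.]); o=-R.T@t
    return o+d*(z-o[2])/d[2]
def proj(c,X):
    v=c['intrinsics']@(c['R']@np.array(X)+c['t']); return v[:2]/v[2]
E
python3 - <<'E'
from h import *
np.set_printoptions(precision=4,suppress=True)
c=read_camera('top'); s=read_camera('scene')
f=c['frame'].astype(int)
# foot dark
m=((f.max(2)<60)).astype(np.uint8); m[:, :230]=0;m[:,450:]=0;m[:110]=0;m[250:]=0
for k in cv2.findContours(m,0,2)[0]:
    if cv2.contourArea(k)>40: print(cv2.contourArea(k),cv2.minAreaRect(k), cv2.boundingRect(k))
B2=lambda u,v:(230+u/3.6,110+v/3.6)
P=[ray(c,B2(*p),.008)[:2] for p in[(557,186),(733,215),(704,426),(525,392)]]
print('foot',P,np.mean(P,0))
e=lambda a,b:(np.linalg.norm(b-a),np.degrees(np.arctan2(*(a-b)[::-1])))
print(e(P[0],P[1]),e(P[3],P[2]),e(P[0],P[3]),e(P[1],P[2]))
print('head ctr',ray(c,B2(201,200),.046), 'tips',ray(c,B2(70,100),.042),ray(c,B2(33,275),.042))
print('handle',ray(c,B2(605,298),.098),ray(c,B2(585,245),.098))
B1=lambda u,v:(40+u/2.2,80+v/2.2)
print('can top',ray(c,B1(264,175),.05)); print('bottle base',ray(c,B1(252,312),.0),'pack',ray(c,B1(257,418),.038))
for n,p in dict(f1=(377,97),f2=(340,543)).items(): print(n,ray(c,B1(*p),.005))
for n,p in dict(r1=(358,62),r2=(318,555)).items(): print(n,ray(c,B1(*p),.09))
S=lambda u,v:(230+u/2.4,170+v/2.4)
print('scene can top',ray(s,S(264,330),.05),'canbot',ray(s,S(263,392),0),'feet',ray(s,S(77,375),.005),ray(s,S(424,133),.005),ray(s,S(329,588),.005),ray(s,S(664,266),.005))
E
```

```text
75.5 ((260.51824951171875, 187.1646270751953), (3.092083215713501, 41.19096374511719), 83.6598129272461) (240, 184, 42, 7)
2744.5 ((404.1400146484375, 194.47999572753906), (52.32398986816406, 57.95888137817383), 10.30484676361084) (376, 162, 57, 66)
467.0 ((274.1860046386719, 155.6020050048828), (60.90547180175781, 26.43663787841797), 55.304847717285156) (248, 136, 47, 46)
foot [array([ 0.6445, -0.2562]), array([ 0.6253, -0.3522]), array([ 0.509 , -0.3265]), array([ 0.5302, -0.2311])] [ 0.5773 -0.2915]
(np.float64(0.09789340767391802), np.float64(78.73177892779442)) (np.float64(0.09772059173886768), np.float64(77.47593039418047)) (np.float64(0.1169690197538618), np.float64(-12.376055077945255)) (np.float64(0.11911425117251292), np.float64(-12.45053722932885))
head ctr [ 0.6314 -0.0583  0.046 ] tips [0.6892 0.0097 0.042 ] [0.5946 0.0306 0.042 ]
handle [ 0.5631 -0.2502  0.098 ] [ 0.5895 -0.2424  0.098 ]
can top [0.6484 0.1776 0.05  ]
bottle base [0.5377 0.2012 0.    ] pack [0.4433 0.1837 0.038 ]
f1 [0.7332 0.0886 0.005 ]
f2 [0.3363 0.1213 0.005 ]
r1 [0.7304 0.09   0.09  ]
r2 [0.3383 0.1202 0.09  ]
scene can top [0.6536 0.1832 0.05  ] canbot [0.6594 0.1917 0.    ] feet [0.7368 0.0912 0.005 ] [0.3365 0.1255 0.005 ] [0.7539 0.3082 0.005 ] [0.3593 0.3457 0.005 ]
```

```bash
python3 -m jog '[{"x":-16.5,"y":-36},{"x":-16.5,"y":-36},{"x":-16.5,"y":-36},{"x":-16.5,"y":-36},{"x":-16.5,"y":-36},{"x":-16.5,"y":-36},{"x":-16.5,"y":-36},{"x":-16.5,"y":-36}]'
python3 -m jog '[{"x":-16.5,"y":-36},{"x":-16.5,"y":-36},{"x":-16.5,"y":-36},{"rz":7},{"rz":7},{"rz":7},{"rz":7},{"rz":7}]'
python3 - <<'E'
from h import *
c=read_camera('wrist'); cv2.imwrite('pics/c1.png',c['frame'][:,:,::-1])
s=get_state(); print(s['eef_pos'],s['tcp_rot'],s['time'])
E
```

```text
[ 0.26023799 -0.62273318  0.4042125 ] [ 8.32320137e-01 -5.54295058e-01 -3.13033033e-04 -2.83788846e-04] 0.3$[0]: bad value
$[0]: bad value
```

View pics/c1.png

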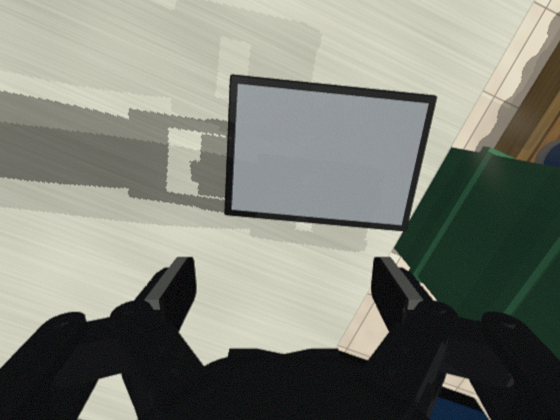

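The rows were refused and nothing moved; each row probably needs a "grip" value.

```bash
python3 -m jog '[{"grip":0,"x":-16.5,"y":-36,"z":0,"rx":0,"ry":0,"rz":0}]'; python3 -m jog '[{"grip":0,"x":-16.5,"y":-36}]'
```

```text
time: 0.38
eef_pos: [0.2837, -0.5967, 0.4044]
tcp_rot: [0.831, -0.557, -0.0, 0.002]
contact_force: [-0.4, 0.8, -0.5]
opening: 1.0$[0]: bad value
```

```bash
python3 -m jog '[{"grip":0,"x":-16.5,"y":-36,"z":0,"rx":0,"ry":0,"rz":0},{"grip":0,"x":-16.5,"y":-36,"z":0,"rx":0,"ry":0,"rz":0},{"grip":0,"x":-16.5,"y":-36,"z":0,"rx":0,"ry":0,"rz":0},{"grip":0,"x":-16.5,"y":-36,"z":0,"rx":0,"ry":0,"rz":0},{"grip":0,"x":-16.5,"y":-36,"z":0,"rx":0,"ry":0,"rz":0},{"grip":0,"x":-16.5,"y":-36,"z":0,"rx":0,"ry":0,"rz":0},{"grip":0,"x":-16.5,"y":-36,"z":0,"rx":0,"ry":0,"rz":0},{"grip":0,"x":-16.5,"y":-36,"z":0,"rx":0,"ry":0,"rz":0}]'
python3 -m jog '[{"grip":0,"x":-16.5,"y":-36,"z":0,"rx":0,"ry":0,"rz":0},{"grip":0,"x":-16.5,"y":-36,"z":0,"rx":0,"ry":0,"rz":0},{"grip":0,"x":-16.5,"y":-36,"z":0,"rx":0,"ry":0,"rz":0},{"grip":0,"x":0,"y":0,"z":0,"rx":0,"ry":0,"rz":7},{"grip":0,"x":0,"y":0,"z":0,"rx":0,"ry":0,"rz":7},{"grip":0,"x":0,"y":0,"z":0,"rx":0,"ry":0,"rz":7},{"grip":0,"x":0,"y":0,"z":0,"rx":0,"ry":0,"rz":7},{"grip":0,"x":0,"y":0,"z":0,"rx":0,"ry":0,"rz":7}]'
python3 - <<'E'
from h import *
c=read_camera('wrist'); cv2.imwrite('pics/c2.png',c['frame'][:,:,::-1])
s=get_state(); print(s['eef_pos'],s['tcp_rot'],s['time'],s['qpos'])
E
```

```text
time: 1.05
eef_pos: [0.5029, -0.3592, 0.4049]
tcp_rot: [0.832, -0.554, 0.0, 0.0]
contact_force: [-0.6, 0.2, -0.8]
opening: 1.0
time: 1.72
eef_pos: [0.5827, -0.2733, 0.4046]
tcp_rot: [-0.625, 0.781, 0.0, -0.0]
contact_force: [-0.2, 0.2, -0.4]
opening: 1.0
[ 0.58259661 -0.27334467  0.40461063] [-6.23384259e-01  7.81915630e-01  1.08747458e-04 -2.43795953e-05] 1.7667 [-5.96134074e-01  2.18324420e-01  1.65878031e+00  1.89276799e-05
  1.26471008e+00  1.19932599e+00]
```

View pics/c2.png

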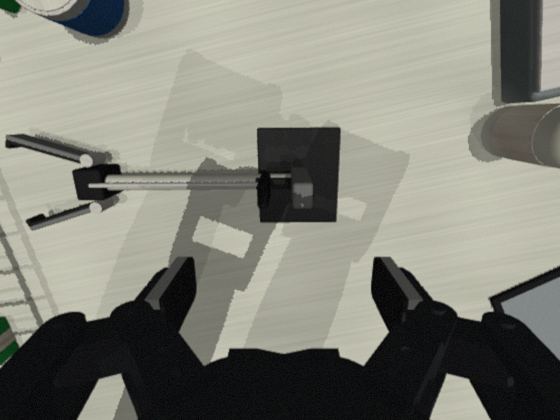

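The wrist view shows the reacher's foot at columns 258–340, rows 128–221, with the tube running left along row 180 to the head at (97,181).

```bash
python3 - <<'E'
from h import *
np.set_printoptions(precision=4,suppress=True)
c=read_camera('wrist');f=c['frame']
cv2.imwrite('pics/c3.png',cv2.resize(f[110:240,0:350,::-1],None,fx=2.25,fy=2.25,interpolation=cv2.INTER_CUBIC))
P=np.array([ray(c,p,.008)[:2] for p in[(258,128),(340,128),(336,221),(260,221)]]);print(P,P.mean(0))
a=[ray(c,p,.036)[:2] for p in[(122,181),(255,180.5)]]; d=a[0]-a[1]; print('tube',a,np.degrees(np.arctan2(d[1],d[0])))
for v in(P[0]-P[1],P[3]-P[2],P[0]-P[3],P[1]-P[2]): print(np.linalg.norm(v),np.degrees(np.arctan2(v[1],v[0])))
t=read_camera('top'); s=read_camera('scene')
# blue can masks
for n,c,box in(('top',t,(140,135,190,180)),('scene',s,(315,290,360,340))):
    f=c['frame'].astype(int); m=((f[...,2]>f[...,0]+12)).astype(np.uint8); x0,y0,x1,y1=box
    q=np.zeros_like(m); q[y0:y1,x0:x1]=m[y0:y1,x0:x1]; v,u=np.nonzero(q); print(n,u.min(),u.max(),v.min(),v.max(),u.mean(),v.mean())
    cv2.imwrite(f'pics/d_{n}.png',cv2.resize(c['frame'][y0-15:y1+15,x0-15:x1+15,::-1],None,fx=6,fy=6,interpolation=cv2.INTER_CUBIC))
E
```

```text
[[ 0.6461 -0.2573]
 [ 0.6246 -0.3515]
 [ 0.5109 -0.3268]
 [ 0.5327 -0.2312]] [ 0.5785 -0.2917]
tube [array([ 0.6243, -0.0936]), array([ 0.591 , -0.2421])] 77.3758497796039
0.09662439863304483 77.15502042496642
0.0980814303354192 77.15736845216593
0.1163511413032737 -12.9705743626843
0.11635305103022553 -12.253075008319207
top 158 174 160 174 167.95098039215685 168.27450980392157
scene 326 352 311 333 337.6507462686567 324.7820895522388
```

View pics/c3.png

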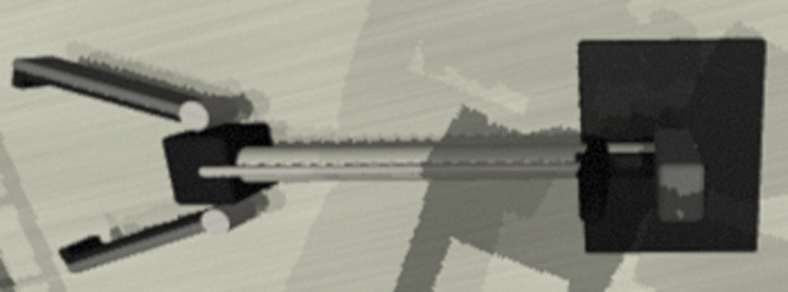

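View pics/d_top.png

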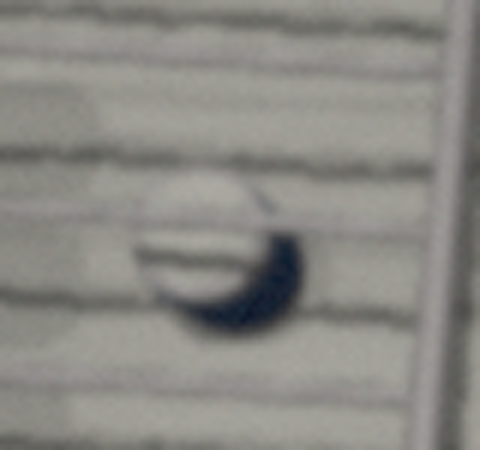

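View pics/d_scene.png

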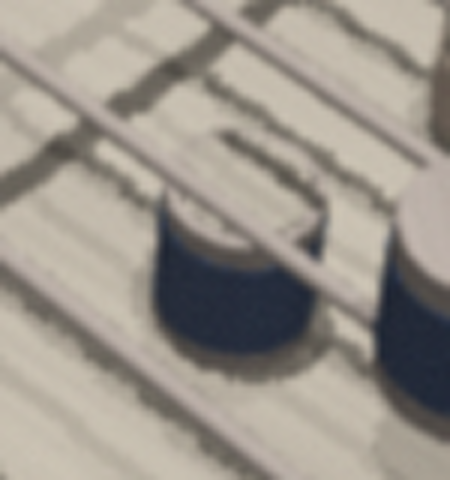

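```bash
python3 - <<'E'
from h import *
np.set_printoptions(precision=4,suppress=True)
w=read_camera('wrist'); t=read_camera('top'); s=read_camera('scene')
d=np.array([np.cos(np.radians(77.3)),np.sin(np.radians(77.3))])
n=np.array([-d[1],d[0]]); o=np.array([.578,-.291])
C=lambda u,v:(u/2.25,110+v/2.25)
for k,p,z in(('handle back-top',(704,192),.098),('handle front-top',(658,192),.098),('trig',(593,180),.09),('head front far',(163,139),.046),('head front near',(178,203),.046),('head back',(270,150),.046),('tipA',(14,65),.042),('tipB',(66,265),.042)):
    q=ray(w,C(*p),z)[:2]-o; print(k,q@d,q@n)
can=ray(t,(158.7,159.5),.05); print('can',can)
for y in(0,.05): 
    X=can.copy();X[2]=y; print('scene proj',proj(s,X), 'top', proj(t,X))
for e in np.linspace(0,2*np.pi,9)[:-1]: print(proj(t,can+[.022*np.cos(e),.022*np.sin(e),0]),end='')
print()
print('bottle', ray(t,(150.5,214.5),.072), ray(s,(385,236+34),.072))
E
```

```text
handle back-top -0.010073590442484353 -0.0011038990087686722
handle front-top 0.009286884119417678 -0.0009073677977366607
trig 0.037120575600576654 -0.0038380227402541644
head front far 0.2501658238590448 -0.011401930045307693
head front near 0.24890441552800982 0.021135967047927397
head back 0.19862386826546286 -0.006459200514101003
tipA 0.3175700396055849 -0.04587136192506677
tipB 0.31669724846633523 0.056725469227165155
can [0.6486 0.1801 0.05  ]
scene proj [337.8411 325.8613] top [166.1429 166.5726]
scene proj [340.2663 304.7996] top [158.7 159.5]
[158.893  148.2009][150.5552 151.7179][146.9513 159.8109][150.2299 167.7711][158.5053 170.8978][166.892  167.3273][170.4425 159.1893][167.115  151.2826]
bottle [0.5411 0.1864 0.072 ] [0.5529 0.1993 0.072 ]
```

```bash
python3 -m jog '[{"grip":0,"x":0.5,"y":1,"z":37,"rx":0,"ry":0,"rz":-0.8},{"grip":0,"x":0,"y":0,"z":37,"rx":0,"ry":0,"rz":0},{"grip":0,"x":0,"y":0,"z":37,"rx":0,"ry":0,"rz":0},{"grip":0,"x":0,"y":0,"z":37,"rx":0,"ry":0,"rz":0},{"grip":0,"x":0,"y":0,"z":36,"rx":0,"ry":0,"rz":0},{"grip":0,"x":0,"y":0,"z":0,"rx":0,"ry":0,"rz":0}]' 40
python3 - <<'E'
from h import *
for n in('top','scene','wrist'):
    c=read_camera(n);cv2.imwrite(f'pics/e_{n}.png',c['frame'][:,:,::-1])
E
```

```text
time: 2.57
eef_pos: [0.5782, -0.2719, 0.2115]
tcp_rot: [-0.633, 0.774, 0.008, -0.002]
contact_force: [-2.1, 2.5, -1.5]
opening: 0.999
```

View pics/e_wrist.png

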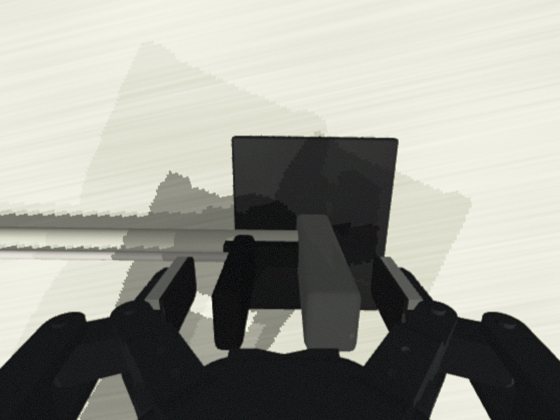

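View pics/e_scene.png

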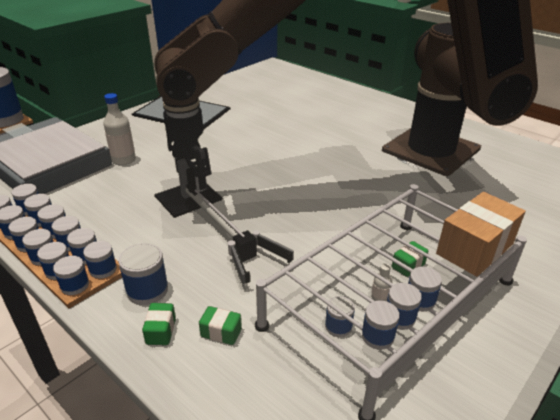

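The fingers stand either side of handle and trigger (pads at columns ~180 and ~395). I'll check that the arm has settled.

```bash
python3 -c "
from plant import get_state as g
s=g();print(s['eef_pos'],s['tcp_rot'],s['contact_force'],s['time'])"
```

```text
[ 0.58208444 -0.27427444  0.22233754] [-6.32723961e-01  7.74376812e-01 -9.25421293e-04  2.92083705e-04] [ 1.09117104 -0.76891583  1.88507885] 2.7167
```

```bash
python3 -m jog '[{"grip":0.4,"x":0,"y":0,"z":2,"rx":0,"ry":0,"rz":0},{"grip":0.42,"x":0,"y":0,"z":0,"rx":0,"ry":0,"rz":0},{"grip":0.42,"x":0,"y":0,"z":0,"rx":0,"ry":0,"rz":0},{"grip":0.42,"x":0,"y":0,"z":0,"rx":0,"ry":0,"rz":0},{"grip":0.42,"x":0,"y":0,"z":0,"rx":0,"ry":0,"rz":0},{"grip":0.42,"x":0,"y":0,"z":0,"rx":0,"ry":0,"rz":0}]' 42
python3 - <<'E'
from h import *
for n in('top','scene','wrist'):
    c=read_camera(n);cv2.imwrite(f'pics/f_{n}.png',c['frame'][:,:,::-1])
s=get_state();print(s['eef_pos'],s['tcp_rot'],s['contact_force'],s['opening'])
E
```

```text
time: 3.22
eef_pos: [0.5824, -0.2753, 0.2224]
tcp_rot: [-0.633, 0.774, -0.003, 0.0]
contact_force: [-1.0, -2.6, 6.3]
opening: 0.582
[ 0.58240963 -0.27530355  0.222378  ] [-6.32702315e-01  7.74388290e-01 -3.23626001e-03  2.88939575e-04] [-0.98427436 -3.04311762  6.32044297] 0.5867038805841964
```

View pics/f_wrist.png

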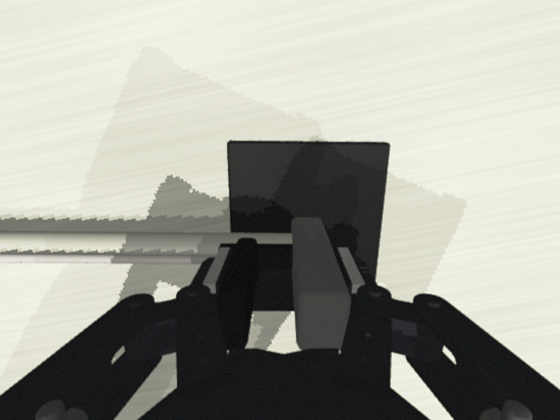

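View pics/f_top.png

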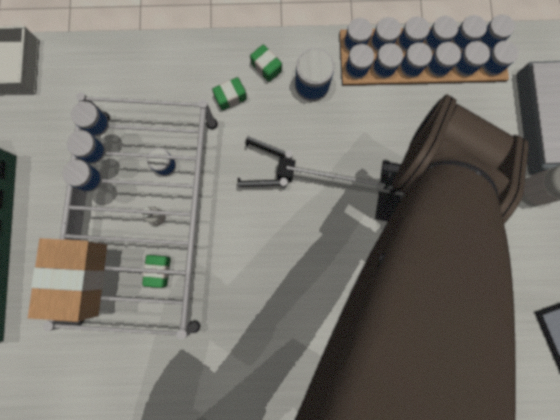

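Held at about 50 mm over handle and trigger, jaws wide. Now I'll ease up 1.5 mm, slide the reacher and turn it to line up with the can.

```bash
python3 -m jog '[{"grip":0.42,"x":0,"y":0,"z":-1.5,"rx":0,"ry":0,"rz":0},{"grip":0.42,"x":-10,"y":-3,"z":0,"rx":0,"ry":0,"rz":0},{"grip":0.42,"x":-10,"y":-3,"z":0,"rx":0,"ry":0,"rz":0},{"grip":0.42,"x":-10,"y":-3,"z":0,"rx":0,"ry":0,"rz":0},{"grip":0.42,"x":-10,"y":-4,"z":0,"rx":0,"ry":0,"rz":0},{"grip":0.42,"x":-11,"y":-4,"z":0,"rx":0,"ry":0,"rz":0},{"grip":0.42,"x":-11,"y":-4,"z":0,"rx":0,"ry":0,"rz":0},{"grip":0.42,"x":0,"y":0,"z":0,"rx":0,"ry":0,"rz":0}]'
python3 -m jog '[{"grip":0.42,"x":0,"y":0,"z":0,"rx":0,"ry":0,"rz":-1.2},{"grip":0.42,"x":0,"y":0,"z":0,"rx":0,"ry":0,"rz":-1.4},{"grip":0.42,"x":0,"y":0,"z":0,"rx":0,"ry":0,"rz":-1.4},{"grip":0.42,"x":0,"y":0,"z":0,"rx":0,"ry":0,"rz":-1.4},{"grip":0.42,"x":0,"y":0,"z":0,"rx":0,"ry":0,"rz":-1.3},{"grip":0.42,"x":0,"y":0,"z":0,"rx":0,"ry":0,"rz":0},{"grip":0.42,"x":0,"y":0,"z":0,"rx":0,"ry":0,"rz":0}]'
cat > look.py <<'E'
import sys
from h import *
k=sys.argv[1]
t=read_camera('top');cv2.imwrite(f'pics/{k}_t.png',cv2.resize(t['frame'][90:260,60:400,::-1],None,fx=2.3,fy=2.3,interpolation=cv2.INTER_CUBIC))
t=read_camera('scene');cv2.imwrite(f'pics/{k}_s.png',cv2.resize(t['frame'][150:390,170:480,::-1],None,fx=2.4,fy=2.4,interpolation=cv2.INTER_CUBIC))
s=get_state();q=s['tcp_rot'];print(s['time'],s['eef_pos'],np.degrees(np.arctan2(-2*q[0]*q[1],q[1]**2-q[0]**2)),q,s['contact_force'],s['opening'])
E
python3 look.py g
```

```text
time: 4.03
eef_pos: [0.6157, -0.2165, 0.2224]
tcp_rot: [-0.633, 0.774, -0.002, 0.001]
contact_force: [-0.2, 0.7, 5.9]
opening: 0.583
time: 4.62
eef_pos: [0.6153, -0.2173, 0.2223]
tcp_rot: [-0.676, 0.737, -0.002, 0.002]
contact_force: [0.7, 0.3, 5.9]
opening: 0.578
4.7167 [ 0.61528224 -0.21731124  0.22226904] 85.06839239256817 [-0.67602849  0.73687221 -0.00153718  0.00156916] [1.53543511 0.92563335 5.8328405 ] 0.5825856478929027
```

View pics/g_t.png

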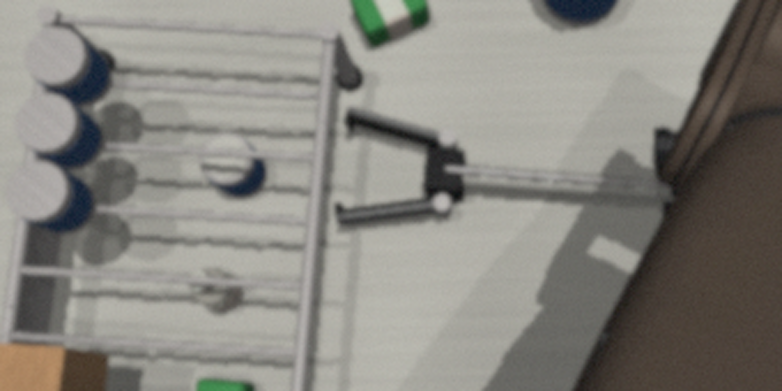

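View pics/g_s.png

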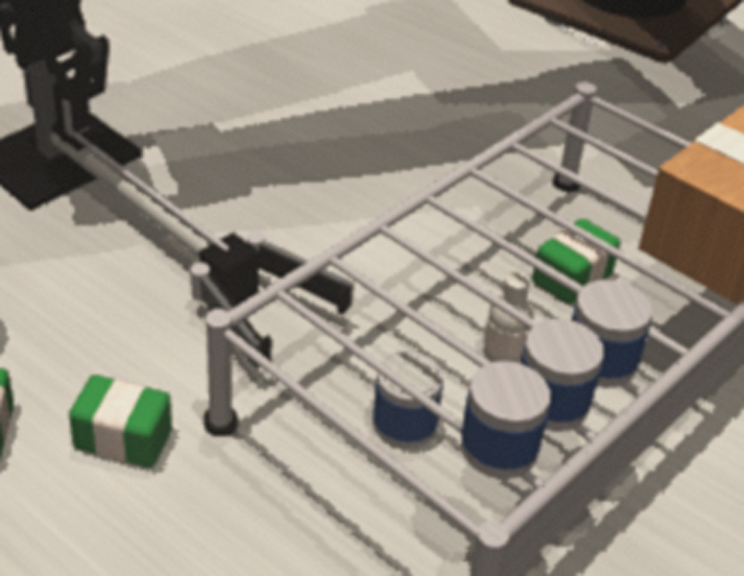

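The jaws are just outside the front edge (tips at crop (348,112) and (338,222)), pointing towards the can at (235,165). Next I'll measure the tip midpoint against the can.

```bash
python3 - <<'E'
from h import *
t=read_camera('top'); T=lambda u,v:(60+u/2.3,90+v/2.3)
d=np.array([np.cos(np.radians(85.1)),np.sin(np.radians(85.1))]);n=np.array([-d[1],d[0]])
can=np.array([.6486,.1803]); g=get_state()['eef_pos'][:2]
for k,p,z in(('A',(348,110),.042),('A2',(347,134),.042),('B',(338,204),.042),('B2',(340,225),.042),('headA',(443,148),.046),('headB',(445,198),.046),('tube',(470,169),.046),('tube',(600,180),.046),('pivA',(447,138),.046),('pivB',(441,203),.046)):
    X=ray(t,T(*p),z)[:2]; print(k,X.round(4),'rel grip',((X-g)@d).round(4),((X-g)@n).round(4),'rel can',((X-can)@d).round(4),((X-can)@n).round(4))
print('can rel grip',(can-g)@d,(can-g)@n)
E
```

```text
A [0.6911 0.0827] rel grip 0.3053 -0.0499 rel can -0.0937 -0.0507
A2 [0.6704 0.0835] rel grip 0.3045 -0.0292 rel can -0.0945 -0.03
B [0.6111 0.0911] rel grip 0.3069 0.0305 rel can -0.0921 0.0297
B2 [0.5935 0.0895] rel grip 0.3038 0.0479 rel can -0.0952 0.0472
headA [0.655 0.004] rel grip 0.2239 -0.0207 rel can -0.1751 -0.0214
headB [0.6127 0.0031] rel grip 0.2194 0.0214 rel can -0.1796 0.0206
tube [ 0.6366 -0.0178] rel grip 0.2005 -0.0042 rel can -0.1984 -0.0049
tube [ 0.6244 -0.1241] rel grip 0.0936 -0.0011 rel can -0.3054 -0.0019
pivA [6.634e-01 5.000e-04] rel grip 0.2211 -0.0294 rel can -0.1779 -0.0301
pivB [0.6086 0.0064] rel grip 0.2224 0.0257 rel can -0.1766 0.025
can rel grip 0.39899246320296633 0.0007760172373282512
```

```bash
python3 -m jog '[{"grip":0.42,"x":-8,"y":1,"z":0,"rx":0,"ry":0,"rz":0},{"grip":0.42,"x":-10,"y":0,"z":0,"rx":0,"ry":0,"rz":0},{"grip":0.42,"x":-10,"y":0,"z":0,"rx":0,"ry":0,"rz":0},{"grip":0.42,"x":-10,"y":0,"z":0,"rx":0,"ry":0,"rz":0},{"grip":0.42,"x":-10,"y":0,"z":0,"rx":0,"ry":0,"rz":0},{"grip":0.42,"x":-8,"y":0,"z":0,"rx":0,"ry":0,"rz":0},{"grip":0.42,"x":-4,"y":0,"z":0,"rx":0,"ry":0,"rz":0},{"grip":0.42,"x":0,"y":0,"z":0,"rx":0,"ry":0,"rz":0}]'
python3 look.py i
```

```text
time: 5.43
eef_pos: [0.6191, -0.1572, 0.2222]
tcp_rot: [-0.677, 0.736, -0.002, 0.0]
contact_force: [-0.5, -2.6, 5.2]
opening: 0.587
5.5333 [ 0.61906952 -0.157325    0.2221583 ] 85.23353673815662 [-6.77090310e-01  7.35897808e-01 -1.69567222e-03  5.03077818e-04] [-1.65399304 -2.18360632  5.41595735] 0.5789831160492955
```

View pics/i_t.png

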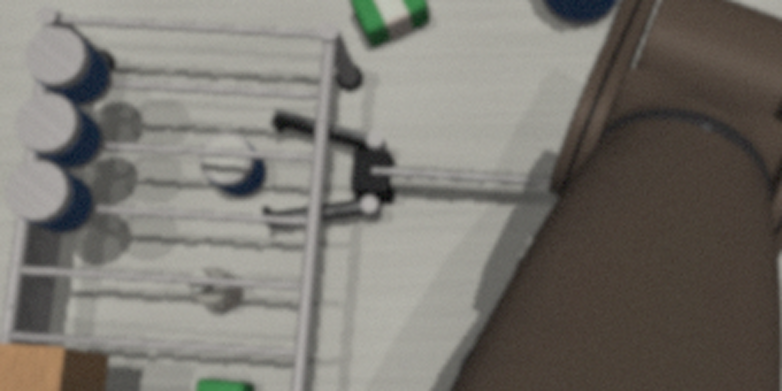

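Tips at crop (277,122) and (267,215) are centred on the can. I'll go on 66 mm.

```bash
python3 -m jog '[{"grip":0.42,"x":-8,"y":0,"z":0,"rx":0,"ry":0,"rz":0},{"grip":0.42,"x":-10,"y":0,"z":0,"rx":0,"ry":0,"rz":0},{"grip":0.42,"x":-10,"y":0,"z":0,"rx":0,"ry":0,"rz":0},{"grip":0.42,"x":-10,"y":0,"z":0,"rx":0,"ry":0,"rz":0},{"grip":0.42,"x":-10,"y":0,"z":0,"rx":0,"ry":0,"rz":0},{"grip":0.42,"x":-10,"y":0,"z":0,"rx":0,"ry":0,"rz":0},{"grip":0.42,"x":-8,"y":0,"z":0,"rx":0,"ry":0,"rz":0},{"grip":0.42,"x":0,"y":0,"z":0,"rx":0,"ry":0,"rz":0}]'
python3 look.py j
python3 -c "
from h import *
g=get_state()['eef_pos'][:2];a=np.radians(85.2);v=np.array([.6486,.1803])-g
print(v@[np.cos(a),np.sin(a)],v@[-np.sin(a),np.cos(a)])"
```

```text
time: 6.2
eef_pos: [0.6246, -0.091, 0.2222]
tcp_rot: [-0.677, 0.736, -0.002, 0.001]
contact_force: [-0.9, -1.4, 6.4]
opening: 0.583
6.3 [ 0.62461929 -0.09112342  0.22211989] 85.21913478786767 [-0.67699804  0.73598314 -0.00128223  0.00090646] [-0.83707152  0.29088413  7.27869334] 0.5834357557510352
0.2724781534008634 -0.0011844818900295338
```

View pics/j_t.png

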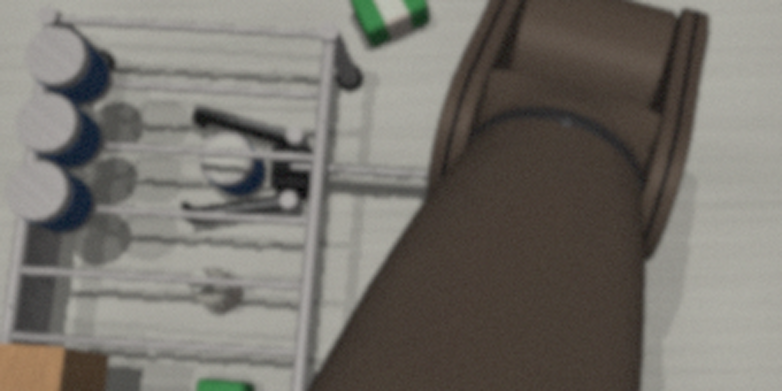

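View pics/j_s.png

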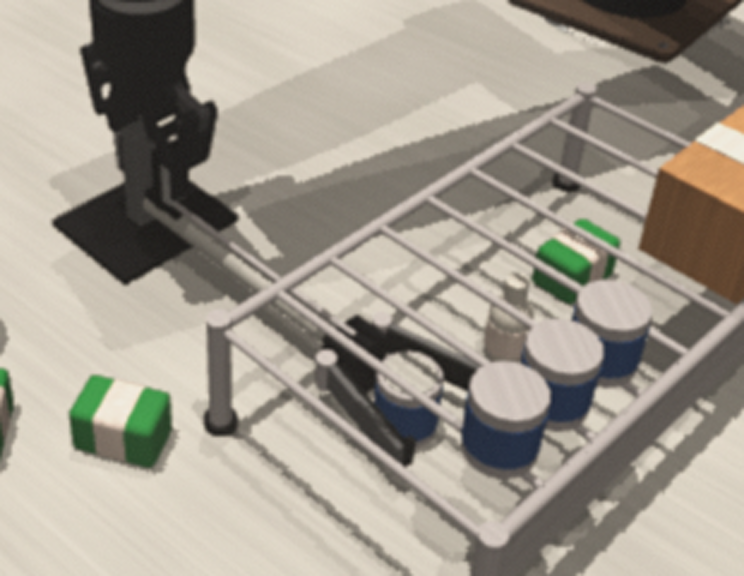

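The can stands between the jaws, clear of the head (bottle and pack untouched). Now I'll squeeze.

```bash
python3 -m jog '[{"grip":0.46,"x":0,"y":0,"z":0,"rx":0,"ry":0,"rz":0},{"grip":0.49,"x":0,"y":0,"z":0,"rx":0,"ry":0,"rz":0},{"grip":0.52,"x":0,"y":0,"z":0,"rx":0,"ry":0,"rz":0},{"grip":0.56,"x":0,"y":0,"z":0,"rx":0,"ry":0,"rz":0},{"grip":0.62,"x":0,"y":0,"z":0,"rx":0,"ry":0,"rz":0},{"grip":0.62,"x":0,"y":0,"z":0,"rx":0,"ry":0,"rz":0},{"grip":0.62,"x":0,"y":0,"z":0,"rx":0,"ry":0,"rz":0},{"grip":0.62,"x":0,"y":0,"z":0,"rx":0,"ry":0,"rz":0}]' 43
python3 -m jog '[{"grip":0.62,"x":0,"y":0,"z":0,"rx":0,"ry":0,"rz":0},{"grip":0.62,"x":0,"y":0,"z":0,"rx":0,"ry":0,"rz":0},{"grip":0.62,"x":0,"y":0,"z":0,"rx":0,"ry":0,"rz":0},{"grip":0.62,"x":0,"y":0,"z":0,"rx":0,"ry":0,"rz":0}]'
python3 look.py k
```

```text
time: 6.97
eef_pos: [0.6251, -0.0937, 0.2239]
tcp_rot: [-0.676, 0.736, -0.003, 0.0]
contact_force: [-1.6, -9.4, 10.8]
opening: 0.439
time: 7.3
eef_pos: [0.6251, -0.0937, 0.224]
tcp_rot: [-0.676, 0.736, -0.003, 0.0]
contact_force: [-0.9, -9.3, 11.2]
opening: 0.443
7.4 [ 0.62508    -0.09368878  0.22395919] 85.137901018979 [-6.76474079e-01  7.36460644e-01 -2.90486380e-03  3.19607073e-04] [-2.89362507 -9.71369757 11.32171698] 0.44155736025554454
```

View pics/k_t.png

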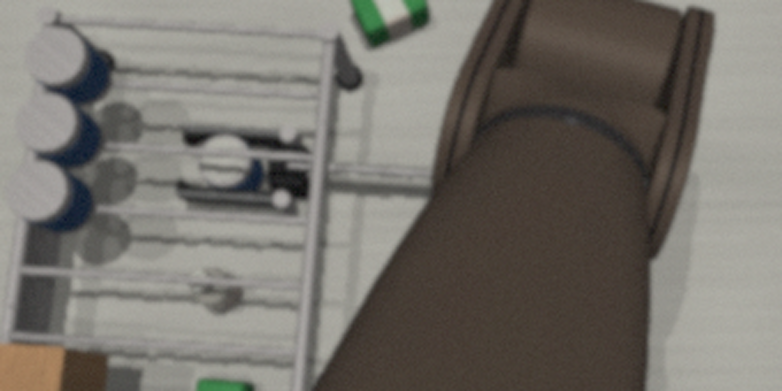

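View pics/k_s.png

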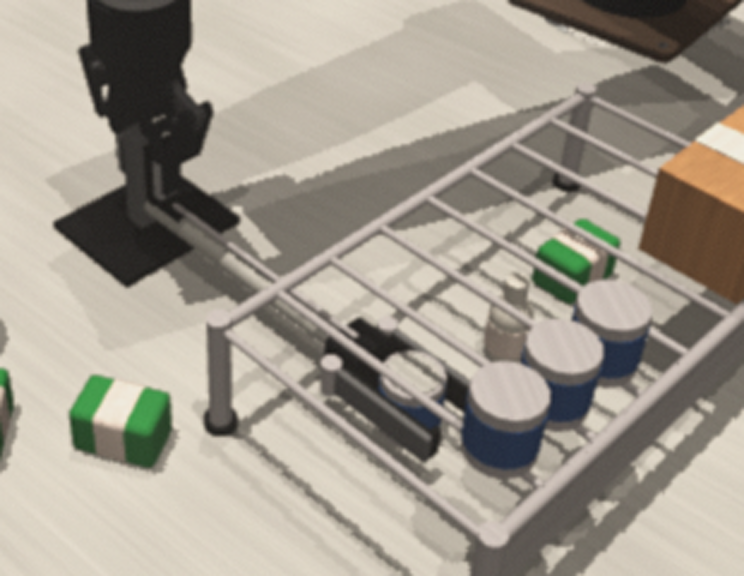

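The jaws have closed parallel on the can: opening 37.5 mm over the grip. I'll ease 2 mm up and draw it out 160 mm along the tube.

```bash
python3 -m jog '[{"grip":0.62,"x":2,"y":0,"z":-2,"rx":0,"ry":0,"rz":0},{"grip":0.62,"x":4,"y":0,"z":0,"rx":0,"ry":0,"rz":0},{"grip":0.62,"x":8,"y":0,"z":0,"rx":0,"ry":0,"rz":0},{"grip":0.62,"x":8,"y":0,"z":0,"rx":0,"ry":0,"rz":0},{"grip":0.62,"x":8,"y":0,"z":0,"rx":0,"ry":0,"rz":0},{"grip":0.62,"x":8,"y":0,"z":0,"rx":0,"ry":0,"rz":0},{"grip":0.62,"x":6,"y":0,"z":0,"rx":0,"ry":0,"rz":0},{"grip":0.62,"x":0,"y":0,"z":0,"rx":0,"ry":0,"rz":0}]'
python3 look.py l
```

```text
time: 8.07
eef_pos: [0.6211, -0.1341, 0.2242]
tcp_rot: [-0.677, 0.736, 0.0, 0.002]
contact_force: [-0.4, 5.5, 9.7]
opening: 0.436
8.1667 [ 0.62108793 -0.13400201  0.22414621] 85.16345185796393 [-6.76639718e-01  7.36311363e-01  1.30526637e-04  2.06201119e-03] [0.28356879 4.10700226 8.80654061] 0.43321505864393517
```

View pics/l_t.png

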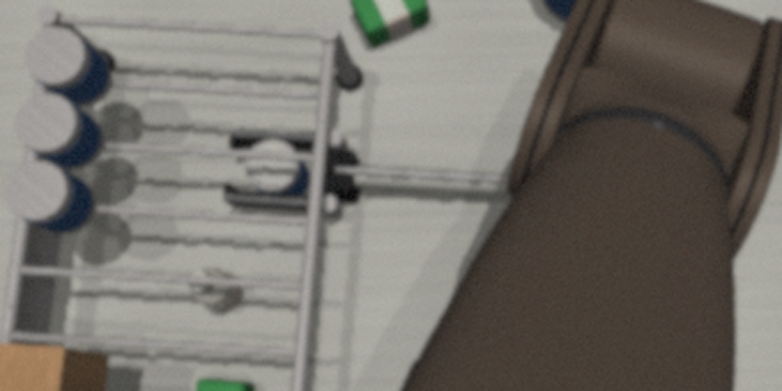

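The can follows (crop 273,165). I'll carry on.

```bash
python3 -m jog '[{"grip":0.62,"x":5,"y":0,"z":0,"rx":0,"ry":0,"rz":0},{"grip":0.62,"x":10,"y":0,"z":0,"rx":0,"ry":0,"rz":0},{"grip":0.62,"x":10,"y":0,"z":0,"rx":0,"ry":0,"rz":0},{"grip":0.62,"x":10,"y":0,"z":0,"rx":0,"ry":0,"rz":0},{"grip":0.62,"x":10,"y":0,"z":0,"rx":0,"ry":0,"rz":0},{"grip":0.62,"x":10,"y":0,"z":0,"rx":0,"ry":0,"rz":0},{"grip":0.62,"x":10,"y":0,"z":0,"rx":0,"ry":0,"rz":0},{"grip":0.62,"x":10,"y":0,"z":0,"rx":0,"ry":0,"rz":0}]'
python3 -m jog '[{"grip":0.62,"x":10,"y":0,"z":0,"rx":0,"ry":0,"rz":0},{"grip":0.62,"x":10,"y":0,"z":0,"rx":0,"ry":0,"rz":0},{"grip":0.62,"x":10,"y":0,"z":0,"rx":0,"ry":0,"rz":0},{"grip":0.62,"x":8,"y":0,"z":0,"rx":0,"ry":0,"rz":0},{"grip":0.62,"x":5,"y":0,"z":0,"rx":0,"ry":0,"rz":0},{"grip":0.62,"x":0,"y":0,"z":0,"rx":0,"ry":0,"rz":0},{"grip":0.62,"x":0,"y":0,"z":0,"rx":0,"ry":0,"rz":0},{"grip":0.62,"x":0,"y":0,"z":0,"rx":0,"ry":0,"rz":0}]'
python3 look.py m
```

```text
time: 8.83
eef_pos: [0.6151, -0.2077, 0.2242]
tcp_rot: [-0.677, 0.736, 0.001, 0.003]
contact_force: [0.8, 9.9, 10.3]
opening: 0.433
time: 9.5
eef_pos: [0.6114, -0.2515, 0.2241]
tcp_rot: [-0.677, 0.736, 0.0, 0.002]
contact_force: [0.6, 3.9, 8.6]
opening: 0.437
9.6 [ 0.61135436 -0.25148715  0.2241624 ] 85.17345836475384 [-6.76704092e-01  7.36252360e-01  1.66457612e-04  2.00188754e-03] [0.29291935 4.24265268 8.4277196 ] 0.43390479490528233
```

View pics/m_t.png

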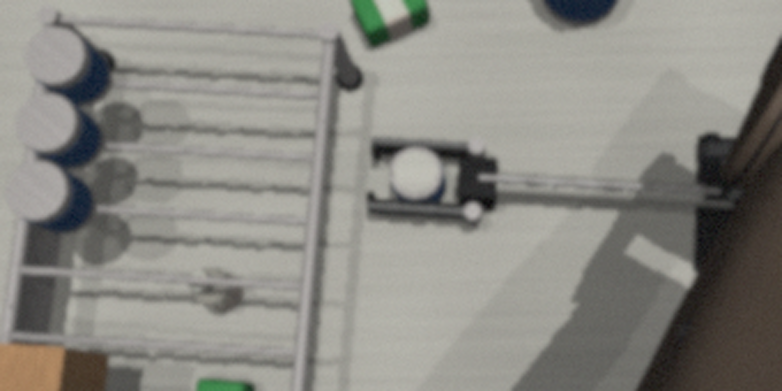

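View pics/m_s.png

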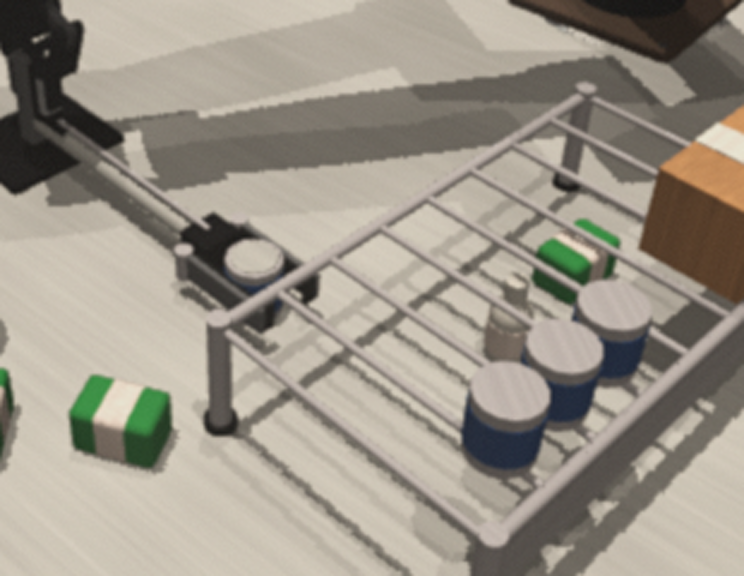

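The can is out in front of the rack at crop (417,173), upright in the jaws. I'll measure the gap.

```bash
python3 - <<'E'
from h import *
t=read_camera('top'); X=ray(t,(60+417/2.3,90+173/2.3),.05)[:2]
f=np.array([.735,.090]);d=np.array([.0837,.9965]); print(X,(X-f)@d)
print('rel grip',(X-get_state()['eef_pos'][:2])@d)
E
```

```text
[0.63326878 0.02529761] -0.07299083895047163
rel grip 0.2776303283117612
```

```bash
python3 -m jog '[{"grip":0.54,"x":0,"y":0,"z":0,"rx":0,"ry":0,"rz":0},{"grip":0.51,"x":0,"y":0,"z":0,"rx":0,"ry":0,"rz":0},{"grip":0.48,"x":0,"y":0,"z":0,"rx":0,"ry":0,"rz":0},{"grip":0.45,"x":0,"y":0,"z":0,"rx":0,"ry":0,"rz":0},{"grip":0.42,"x":0,"y":0,"z":0,"rx":0,"ry":0,"rz":0},{"grip":0.39,"x":0,"y":0,"z":0,"rx":0,"ry":0,"rz":0},{"grip":0.36,"x":0,"y":0,"z":0,"rx":0,"ry":0,"rz":0},{"grip":0.3,"x":0,"y":0,"z":0,"rx":0,"ry":0,"rz":0}]'
python3 -m jog '[{"grip":0.2,"x":0,"y":0,"z":0,"rx":0,"ry":0,"rz":0},{"grip":0,"x":0,"y":0,"z":0,"rx":0,"ry":0,"rz":0},{"grip":0,"x":0,"y":0,"z":0,"rx":0,"ry":0,"rz":0},{"grip":0,"x":0,"y":0,"z":0,"rx":0,"ry":0,"rz":0},{"grip":0,"x":0,"y":0,"z":0,"rx":0,"ry":0,"rz":0}]'
python3 - <<'E'
from h import *
c=read_camera('wrist');cv2.imwrite('pics/n_w.png',c['frame'][:,:,::-1])
E
python3 look.py n
```

```text
time: 10.32
eef_pos: [0.6099, -0.253, 0.2212]
tcp_rot: [-0.677, 0.736, 0.001, -0.001]
contact_force: [-0.5, -0.2, -0.2]
opening: 0.699
time: 10.73
eef_pos: [0.6103, -0.2533, 0.2222]
tcp_rot: [-0.677, 0.736, -0.0, -0.0]
contact_force: [-0.2, -0.3, -0.3]
opening: 1.0
10.8833 [ 0.61037417 -0.25311736  0.22224457] 85.17398884670719 [-6.76708865e-01  7.36250711e-01 -3.14669475e-05 -3.65331843e-05] [-0.63161126 -0.09813866 -0.34838595] 1.001623283080473
```

View pics/n_w.png

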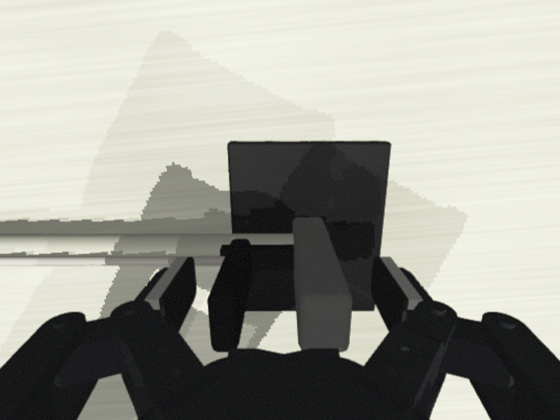

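View pics/n_t.png

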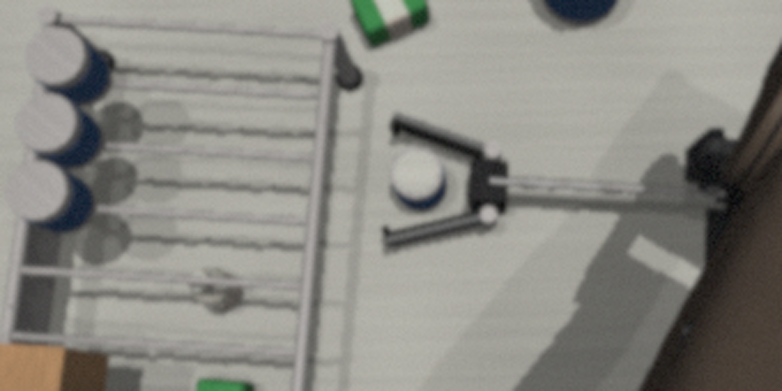

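The jaws are open, the can stands free at crop (418,177), and there is clearance on both sides of handle and trigger. Now I'll lift straight up.

```bash
python3 -m jog '[{"grip":0,"x":0,"y":0,"z":-10,"rx":0,"ry":0,"rz":0},{"grip":0,"x":0,"y":0,"z":-20,"rx":0,"ry":0,"rz":0},{"grip":0,"x":0,"y":0,"z":-35,"rx":0,"ry":0,"rz":0},{"grip":0,"x":0,"y":0,"z":-35,"rx":0,"ry":0,"rz":0},{"grip":0,"x":0,"y":0,"z":-35,"rx":0,"ry":0,"rz":0},{"grip":0,"x":0,"y":0,"z":-20,"rx":0,"ry":0,"rz":0},{"grip":0,"x":0,"y":0,"z":0,"rx":0,"ry":0,"rz":0},{"grip":0,"x":0,"y":0,"z":0,"rx":0,"ry":0,"rz":0}]'
python3 look.py o; python3 - <<'E'
from h import *
t=read_camera('top'); X=ray(t,(60+418/2.3,90+175/2.3),.05)[:2]
f=np.array([.735,.090]);d=np.array([.0837,.9965]); print(X,(X-f)@d)
E
```

```text
time: 11.55
eef_pos: [0.6106, -0.2531, 0.3802]
tcp_rot: [-0.677, 0.736, -0.002, 0.001]
contact_force: [-0.2, 0.3, -0.2]
opening: 0.999
11.65 [ 0.6099751  -0.25279718  0.37592369] 85.17881126547933 [-6.76739411e-01  7.36221757e-01  1.08827640e-03 -3.31448784e-04] [-0.70170703 -0.47925691 -0.18225144] 0.9985374085035482
[0.63156754 0.024507  ] -0.07392107071272673
```

View pics/o_t.png

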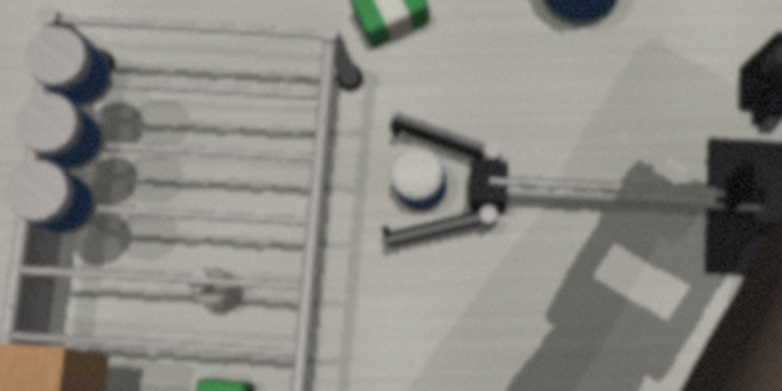

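View pics/o_s.png

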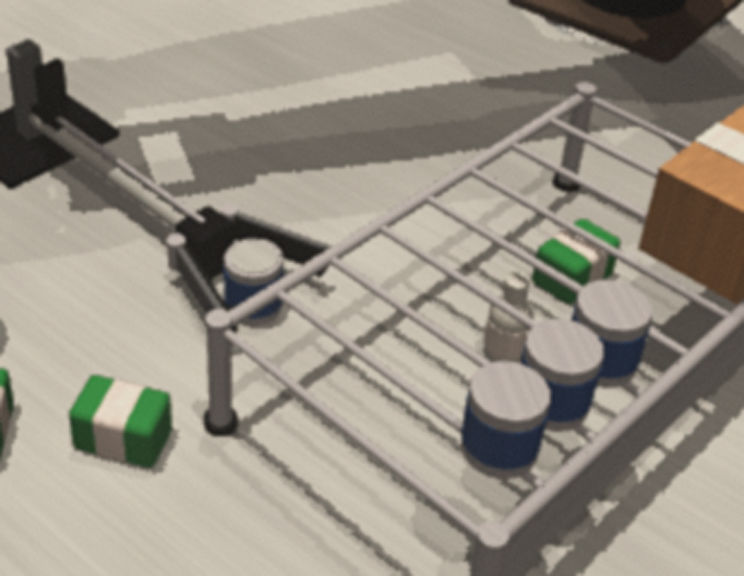

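The can is upright and free, with its centre 74 mm in front of the post line. The reacher is on its feet with open jaws, the gripper is clear, and the bottle and pack are in place.

```bash
python3 -c "
from plant import sign_off
print(sign_off())"
```

```text
the job is handed in; nothing more can be done
None
```

The can is out from under the rack and standing upright on the table, and I handed the job in at about 11.7 s of the 48 s allowed. No verdict was reported.

**What I did:** I gripped the reacher lightly, lined it up with the can and slid the open jaws around it. I then squeezed the trigger at 43 N, drew the can out about 160 mm, let go of the trigger and lifted the gripper clear.

**Last checks:**
- **Can:** it is upright in both views, with its centre about 74 mm in front of the line of the front posts. That leaves roughly 4 cm of free table, allowing about 8 mm for the post (not measured).
- **Reacher:** it stands on its feet with the jaws splayed open, and the gripper is well above it and touching nothing.
- **Bottle and pack:** by eye, neither has moved in the pictures; I did not re-measure their positions.

**Things that went differently:**
- My first move call was refused because every row needs all seven values; the arm did not move.
- While the reacher was held, the wrist read 5 to 11 N upward because the closing pads pressed it down. That is well below the limits.
- The can sat about 7 mm further along the jaws than the nominal bite point, inside the 10 mm tolerance.

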